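# Close the lens edger's water tank

### The job

The lens edger's white water tank has been topped up and needs closing: pick up its winged cap from the bench, set it upright on the filler neck, turn it backwards as far as needed until the thread drops into place, then screw it fully down and let go. Leave the other loose things on the bench where they are.

Things in the scene. Friction and masses are not known exactly. Their poses are not given: they have to be found in the camera images.
- cap_center (a point): tank's cap, grey plastic, 60 g, loose and upright: round skirt 57 mm across, 28.5 mm high, closed on top, with a straight wing grip on it 48 mm long, 14 wide, 22 high. Point on the cap's axis 25 mm above its lower edge; the wing spans 3.5 to 25.5 mm above the point. x along the wing, z up. When screwed fully home this point is 0.5 mm above tank_mouth.
- cap_pins (a point): centre of the three pins inside the cap's skirt, on its axis, 4 mm above the lower edge. The pins are 5 mm thick and point inwards at 120 degree steps, one on the +x axis (under one end of the wing); their tips lie 18.7 mm from the axis.
- tank: fixed white water tank, 220 (its x) x 160 x 130 mm high, origin at its underside's centre. The filler neck rises from its top, 35 mm to -x of its middle; a carry handle 26 mm high stands across the top 45 mm to +x of its middle.
- tank_mouth (a point): centre of the neck's rim, 30 mm above the tank's top, z up along the neck's axis. Neck 34 mm across, bevelled, 45 over its thread; the cap has 1.5 to 2 mm of play. Coarse three-start right-hand thread: clockwise from above goes down. Its angle on the tank changes every time and is NOT given by any listed pose.
- thread_crest (a point): on the neck's axis at the level of the flat crests of the 3 thread ridges, 8 mm below the rim. Each ridge covers 84 degrees, then a 36 degree gap. A stop 4 mm high on each crest's clockwise end: there, clockwise only jams. Pins on crests: cap_center 15.5 mm above the rim (20 on stops). Turn anticlockwise (at most 110 degrees) with about 5 N down to reach the gaps.
- thread_start (a point): on the neck's axis at the floor level of the gaps, 17.5 mm below the rim. Pins dropped in the gaps (9.5 mm down from the crests): cap_center 6 mm above the rim, about 22 degrees of play, further anticlockwise is blocked. From here clockwise screws it down about 1 mm per 10 degrees; home after 55 to 100 degrees, where it goes stiff (about 1 N m is enough).
- jar_lid: plain flat grey disc lid lying on the bench, 68 mm across, 16 mm high, no wing: not the tank's cap; origin at its underside's centre
- lens_spray: upright white bottle, 52 mm across, 150 mm high; origin at its underside's centre
- polish_jar: amber jar with a white lid, 60 mm across, 75 mm high; origin at its underside's centre
- job_tray: shallow orange job tray 200 x 140 x 35 mm; origin at its underside's centre
- lens_blank: round glass lens blank, 68 mm across, lying in the tray; origin at its underside's centre
- screwdriver: small screwdriver about 160 mm long lying on the bench
- frame_case: black spectacle case 160 x 65 x 45 mm; origin at its underside's centre
Not all that is in view belongs to the job. What is shaped like the part that bears cap_center but purple is not meant.

How it is judged:
By the outcome, as a careful person would: the job done as asked, in the order asked, and still so for the second after the job is handed in, with the robot touching nothing.
It also fails if it takes over 64 s, if anything falls off the work surface, if the arm or the gripper's body presses on something with over 40 N, if the wrist force passes 120 N, or if a joint passes its speed limit or range.

### The arm

A 6-joint arm with a two-finger parallel gripper is mounted at the origin on the work surface. World frame = base frame: x ahead of the robot, y to its left, z up, the work surface at z = 0. Lengths are in m, angles in rad, forces in N, time in s.
With the tool pointing down it reaches from about 0.3 to 0.85 m from the base axis. Payload 4.2 kg.
Tool frame: the origin (TCP) lies midway between the tips of the shut fingers; the grasp point (between the pads) lies ctrl.grasp_offset behind it (ctrl.grasp_offset is the distance from the TCP to the grasp point, in m); z points along the fingers, y is the line along which they close (so a half turn about z gives the same grasp; the last joint's range is limited). The gripper opens to 91 mm and grips with 3 to 60 N. Pads are 32 mm wide; open, the fingers measure 118 mm over their backs; the gripper's body (76 mm by 178 mm) begins 60 mm behind the grasp point.
Start: joints at [-1.303, 0.32, 1.565, -0, 1.257, -0.02], TCP at [0.163, -0.551, 0.193] pointing down, gripper open.
Joint ranges: [-3.11, 3.11], [-0.84, 2.01], [0.21, 2.61], [-1.34, 4.49], [0.05, 2.63], [-2.56, 2.56]. Speed limits (rad/s): [2.57, 2.57, 3.14, 3.14, 3.14, 3.14].

### API

Orientations are given as [roll, pitch, yaw] about the fixed x, y, z axes, in that order (R = Rz(yaw) Ry(pitch) Rx(roll)).
In Python, from bench import ctrl, read_camera, camera_model gives the robot as it stands. The module is installed in compiled form; this text tells all that it offers.
- The arm moves only by the tool step_arm, never from a script. Its argument "rows" is a list of rows, each a list of 6 numbers: the shift along the tool's x, y, z as a fraction of full scale, then the turn, a rotation vector about the tool's x, y, z as a fraction of full scale. A call has 1 to 10 rows; each row shifts and turns the commanded pose from where the row before left it, along the tool's axes as they then stand; what a row does not reach is not made up. Full scale, the value 1, is 0.04 m for a shift and 6 degrees for a turn. A row lasts 1/12 s, in which the tool goes at most 41.7 mm and 7.16 degrees, less where a joint would pass 70% of its speed; a pose out of reach is approached as far as the arm can. A call with a number of a shift or a turn outside -1 to 1 is refused whole. A call with a gripper value outside its range is refused whole. "fingers" is the opening, from 0 (shut) to 1 (fully open), set as the call begins (left out, the last holds). The fingers move at their own pace and stop on an object; the grip force is fixed at half the most. Time passes only in rows, so rows that do not move let the fingers close. It gives the time, the measured TCP pose, the force, the opening and the grip force at its end, in the units of the state.
- ctrl.read_state(): the state, without advancing time (a new reading comes with each control period).
- read_camera(name): name is "scene" or "top" or "wrist"; returns (picture, depth): 400x640x3 uint8, blue, green, red; 400x640 float32, m along the optical axis (not along the pixel's ray), 0 where there is no reading.
- camera_model(name): a dict with "fovy" (degrees; the focal length in pixels is half the picture's height over the tangent of half this angle, whatever the lens; pixels are square), "cx", "cy" (the principal point, pixels), "distortion" ([k1, k2, p1, p2, k3] as OpenCV has them; the pictures are not rectified), "extrinsics" (4x4, takes a point from world to camera coordinates); the wrist camera has in their place "tool_from_camera" (4x4, takes a point from camera to tool coordinates, whose origin is the TCP and whose axes are the flange's). Camera axes: x right, y down, z forward; pixel columns grow to the right and rows downward; lengths in m; the calibration is good to about 2 mm. A picture is of the moment at which its call begins: read the wrist's pose just before it. camera_model takes no time and is no camera call.
- ctrl.job_done(): hands the job in; it is judged then, once.
The state is a dict: "time": time; "joint_pos": joint angles; "joint_vel": joint speeds; "joint_torque": joint torques, N m; "position": TCP position; "ee_rot": TCP orientation; "contact_force": force on the tool from outside, world axes, zero at the start; "wrist_torque": the same for the moment, N m; "grip_width": opening from 0.0 (shut) to 1.0 (fully open); "grip_force": force on a finger pad.
Only numpy, scipy, OpenCV 4.12 (cv2) and the standard library are available. Lean on these libraries where they do the work, as an engineer would, in place of code of your own. Each camera call takes 0.05 s, during which the arm holds its last target. There are 200 camera calls.

## Working session

There is one attempt and no reset: what is moved stays moved. The work goes in short steps, Python scripts to look and compute and a tool call to move; the robot and the scene stay as the last step left them, time stands still between calls to the robot, and variables do not carry over. Pictures are saved under pics/ and viewed, at most 10 in all, crops included, and the job is handed in when it is done.

Besides the shell and the picture viewer there is one more tool, called by a JSON object that holds its "api" and its "payload". step_arm: Moves the arm, as the interface text tells. Shift numbers are shares of 0.04 m and turn numbers shares of 6 degrees, none past 1 either way. Its arguments: {"type":"object","properties":{"rows":{"type":"array"},"fingers":{"type":"number"}},"required":["rows"]}

```bash
mkdir -p pics
cat > h.py <<'E'
import numpy as np, cv2
from bench import ctrl, read_camera, camera_model
from scipy.spatial.transform import Rotation as R
def K(m):
    f=200/np.tan(np.radians(m["fovy"])/2); return np.array([[f,0,m["cx"]],[0,f,m["cy"]],[0,0,1.]])
def pose(s):
    T=np.eye(4);T[:3,:3]=R.from_euler('xyz',s["ee_rot"]).as_matrix();T[:3,3]=s["position"];return T
def cam2world(name,s=None):
    m=camera_model(name)
    return m,(pose(s)@np.array(m["tool_from_camera"]) if name=="wrist" else np.linalg.inv(np.array(m["extrinsics"])))
def ray(name,uv,z,s=None):
    m,T=cam2world(name,s)
    p=cv2.undistortPoints(np.array(uv,float).reshape(-1,1,2),K(m),np.array(m["distortion"],float)).reshape(-1,2)
    d=np.c_[p,np.ones(len(p))]@T[:3,:3].T; o=T[:3,3]
    return o+d*((z-o[2])/d[:,2:3])
def cloud(name,dep,s=None):
    m,T=cam2world(name,s)
    v,u=np.mgrid[:400,:640]
    p=cv2.undistortPoints(np.c_[u.ravel(),v.ravel()].astype(float).reshape(-1,1,2),K(m),np.array(m["distortion"],float)).reshape(-1,2)
    P=np.c_[p,np.ones(len(p))]*dep.reshape(-1,1)
    return (P@T[:3,:3].T+T[:3,3]).reshape(400,640,3)
E
python3 - <<'E'
from h import *
s=ctrl.read_state();print(s["time"],s["position"],s["ee_rot"],s["grip_width"],s["contact_force"],ctrl.grasp_offset)
for n in ["scene","top"]:
    p,d=read_camera(n);cv2.imwrite(f"pics/{n}1.png",p);np.save(f"pics/{n}1.npy",d)
    print(n,cam2world(n)[1][:3].round(2).tolist())
print(np.array(camera_model("wrist")["tool_from_camera"]).round(3).tolist())
E
```

```text
0.0 [ 0.16306384 -0.55085499  0.19264333] [-3.13989456e+00 -2.44696898e-05  2.87784809e-01] 0.9972627755198795 [-0.8398338   0.47161153 -0.77839973] 0.0188
scene [[0.37, 0.48, -0.8, 1.45], [0.93, -0.2, 0.32, -0.3], [-0.0, -0.86, -0.52, 0.71]]
top [[0.01, -1.0, 0.09, 0.42], [-1.0, -0.01, 0.01, 0.04], [-0.01, -0.09, -1.0, 1.46]]
[[-0.001, -0.967, -0.256, 0.073], [1.0, -0.001, 0.001, 0.001], [-0.001, -0.256, 0.967, -0.192], [0.0, 0.0, 0.0, 1.0]]
```

View pics/top1.png

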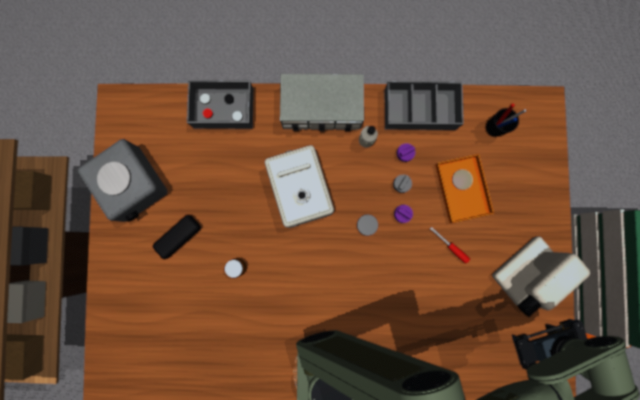

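View pics/scene1.png

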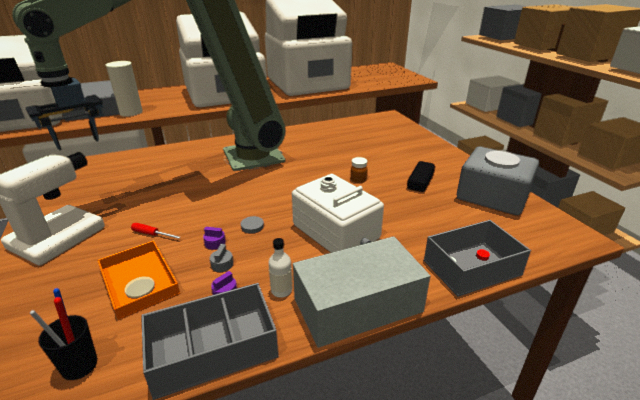

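The top view shows the grey winged cap at about (402,184), between purple ones at (405,153) and (403,214). The plain lid is at (368,225), and the tank neck is at about (302,195). Next I'll measure the cap and the neck.

Run:
```python
from h import *
p=cv2.imread("pics/top1.png");d=np.load("pics/top1.npy");C=cloud("top",d)
for nm,(u,v),r in [("cap",(402,184),14),("neck",(302,195),12),("pur1",(405,153),14),("pur2",(403,214),14),("tank",(298,186),50)]:
    P=C[v-r:v+r,u-r:u+r].reshape(-1,3); P=P[np.isfinite(P).all(1)]
    print(nm,"zmax",np.percentile(P[:,2],[50,90,98,100]).round(3))
    for lo,hi in {"cap":[(0.015,0.035),(0.04,0.06)],"pur1":[(0.02,0.06)],"pur2":[(0.02,0.06)],"neck":[(0.145,0.175)],"tank":[(.12,.14),(.145,.17)]}[nm]:
        Q=P[(P[:,2]>lo)&(P[:,2]<hi)]
        if len(Q)<4: print(lo,hi,len(Q));continue
        (c,w,a)=cv2.minAreaRect(Q[:,:2].astype(np.float32))
        ev,V=np.linalg.eigh(np.cov(Q[:,:2].T))
        print(lo,hi,len(Q),Q.mean(0).round(4),np.round(c,4),np.round(w,3),"rect",round(a,1),"pca",np.degrees(np.arctan2(V[1,1],V[0,1])).round(1),(ev**.5).round(4))
k=lambda u,v,r:cv2.resize(p[v-r:v+r,u-r:u+r],(390,390),interpolation=cv2.INTER_CUBIC)
cv2.imwrite("pics/crop1.png",np.hstack([k(402,184,40),k(300,188,40)]))
```

```text
cap zmax [0.003 0.037 0.053 1.462]
0.015 0.035 176 [ 0.6066 -0.2333  0.0288] [ 0.6064 -0.2342] [0.057 0.053] rect 54.9 pca 59.9 [0.0145 0.0172]
0.04 0.06 73 [ 0.6067 -0.2352  0.0501] [ 0.6077 -0.2363] [0.014 0.048] rect 58.1 pca 148.0 [0.0045 0.0148]
neck zmax [0.133 0.16  0.165 1.462]
0.145 0.175 170 [0.5532 0.0864 0.1576] [0.553  0.0871] [0.042 0.044] rect 3.8 pca -147.0 [0.011  0.0112]
pur1 zmax [0.003 0.034 0.054 1.462]
0.02 0.06 240 [ 0.7077 -0.2469  0.0352] [ 0.7094 -0.2465] [0.056 0.053] rect 34.8 pca 92.6 [0.0136 0.0147]
pur2 zmax [0.003 0.043 0.054 1.462]
0.02 0.06 252 [ 0.5087 -0.236   0.0354] [ 0.509  -0.2378] [0.055 0.052] rect 89.0 pca 92.0 [0.0141 0.0144]
tank zmax [0.004 0.133 0.157 1.462]
0.12 0.14 2993 [0.5859 0.097  0.1298] [0.5874 0.097 ] [0.215 0.156] rect 17.7 pca -162.1 [0.0442 0.0615]
0.145 0.17 309 [0.5876 0.0973 0.1568] [0.584  0.0966] [0.108 0.1  ] rect 16.7 pca -162.4 [0.0212 0.0409]
```

View pics/crop1.png

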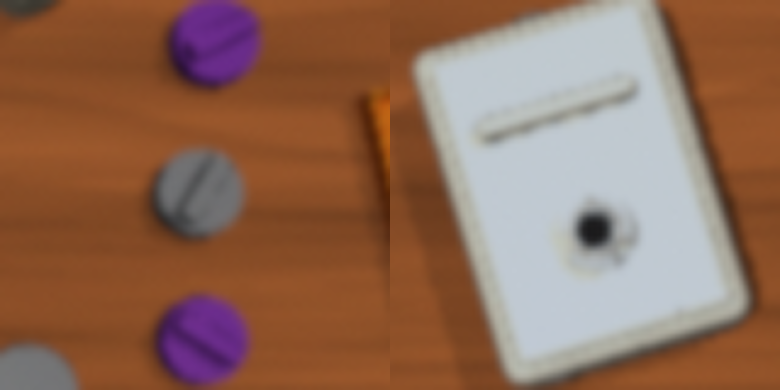

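The right crop shows the neck opening, and the left crop shows the wing running up and to the right, at world yaw of about -32°. Next I'll check the obstacle height along the way and work out the move.

```bash
cat >> h.py <<'E'
def go(tgt,yaw,name=""):
    s=ctrl.read_state();T=pose(s);d=T[:3,:3].T@(np.array(tgt)-T[:3,3])
    r=(R.from_matrix(T[:3,:3]).inv()*R.from_euler('xyz',[np.pi,0,np.radians(yaw)])).as_rotvec()
    print(name,"tool shift/0.04:",(d/.04).round(3),"turn/6deg:",(np.degrees(r)/6).round(3),"pos",np.round(s["position"],4),"yaw",np.degrees(s["ee_rot"]).round(2),"t",round(s["time"],2))
E
python3 - <<'E'
from h import *
C=cloud("top",np.load("pics/top1.npy")).reshape(-1,3)
C=C[(C[:,2]>.03)&(C[:,2]<.6)]
m=(C[:,0]>.1)&(C[:,0]<.6)&(C[:,1]<-.3)&(C[:,1]>-.9)
for x in np.arange(.1,.6,.06):print(round(x,2),[ (lambda q: round(q.max(),2) if len(q) else 0)(C[(abs(C[:,0]-x)<.03)&(abs(C[:,1]-y)<.03)][:,2]) for y in np.arange(-.9,-.3,.06)])
go([.607,-.235,.25],-32)
E
```

```text
0.1 [0, 0, 0, 0, 0, np.float64(0.59), np.float64(0.6), np.float64(0.57), 0, 0, 0]
0.16 [0, 0, 0, 0, np.float64(0.34), np.float64(0.59), np.float64(0.59), np.float64(0.55), np.float64(0.6), np.float64(0.6), np.float64(0.6)]
0.22 [0, 0, 0, 0, np.float64(0.34), np.float64(0.58), np.float64(0.6), np.float64(0.6), np.float64(0.6), 0, 0]
0.28 [0, 0, 0, np.float64(0.22), np.float64(0.23), np.float64(0.23), np.float64(0.23), 0, 0, 0, 0]
0.34 [0, 0, 0, np.float64(0.23), np.float64(0.23), np.float64(0.23), np.float64(0.05), 0, np.float64(0.03), 0, 0]
0.4 [0, 0, 0, np.float64(0.22), np.float64(0.23), np.float64(0.05), 0, 0, np.float64(0.03), 0, 0]
0.46 [0, 0, 0, 0, np.float64(0.04), 0, 0, 0, np.float64(0.04), np.float64(0.03), 0]
0.52 [0, 0, 0, 0, 0, 0, np.float64(0.04), np.float64(0.04), np.float64(0.04), np.float64(0.04), 0]
0.58 [0, 0, 0, 0, 0, 0, np.float64(0.04), np.float64(0.04), 0, np.float64(0.04), 0]
 tool shift/0.04: [12.883 -4.425 -1.425] turn/6deg: [-1.400e-02  6.000e-03  8.082e+00] pos [ 0.1631 -0.5509  0.1927] yaw [-179.91   -0.     16.49] t 0.1
```

{"api": "step_arm", "payload": {"rows": [[0,-1,-0.6,0,0,0],[0,-1,-0.6,0,0,0],[0.2,-1,-0.2,0,0,0],[0.6,-1,0,0,0,0],[1,-0.4,0,0,0,0],[1,0,0,0,0,0],[1,0,0,0,0,0],[1,0,0,0,0,0],[1,0,0,0,0,0],[1,0,0,0,0,0]], "fingers": 1}}

```text
time: 0.93
position: [0.3756, -0.3181, 0.2442]
ee_rot: [3.142, 0.0, 0.288]
contact_force: [-0.4, -0.7, 0.4]
grip_width: 1.001
grip_force: 0.0
```

{"api": "step_arm", "payload": {"rows": [[1,0,0,0,0,0],[1,0,0,0,0,0],[1,0,0,0,0,0],[0,0,0,0,0,1],[0,0,0,0,0,1],[0,0,0,0,0,1],[0,0,0,0,0,1],[0,0,0,0,0,1],[0,0,0,0,0,1],[0,0,0,0,0,1]]}}

```text
time: 1.77
position: [0.489, -0.285, 0.2438]
ee_rot: [-3.142, 0.001, -0.45]
contact_force: [0.3, -0.3, 0.6]
grip_width: 1.002
grip_force: 0.0
```

Run:
```python
from h import *
go([.607,-.235,.20],-32)
```

```text
tool shift/0.04: [ 2.114 -2.41   1.092] turn/6deg: [0.    0.011 1.033] pos [ 0.489  -0.285   0.2438] yaw [-1.80e+02  7.00e-02 -2.58e+01] t 1.77
```

{"api": "step_arm", "payload": {"rows": [[0.7,-0.8,0.4,0,0,0.5],[0.7,-0.8,0.4,0,0,0.5],[0.7,-0.8,0.3,0,0,0],[0,0,0,0,0,0],[0,0,0,0,0,0]]}}

```text
time: 2.18
position: [0.6004, -0.2432, 0.2011]
ee_rot: [3.141, 0.004, -0.548]
contact_force: [-0.3, 0.4, 0.2]
grip_width: 1.0
grip_force: 0.0
```

Run:
```python
from h import *
s=ctrl.read_state();p,d=read_camera("wrist");cv2.imwrite("pics/w1.png",p)
C=cloud("wrist",d,s).reshape(-1,3);C=C[np.hypot(C[:,0]-.607,C[:,1]+.235)<.045]
for lo,hi in [(.02,.035),(.045,.06)]:
    Q=C[(C[:,2]>lo)&(C[:,2]<hi)];c,w,a=cv2.minAreaRect(Q[:,:2].astype(np.float32))
    ev,V=np.linalg.eigh(np.cov(Q[:,:2].T));print(len(Q),Q.mean(0).round(4),np.round(c,4),np.round(w,4),a,np.degrees(np.arctan2(V[1,1],V[0,1])))
go([.607,-.235,.031],-32)
```

```text
1191 [ 0.6098 -0.238   0.0287] [ 0.6089 -0.2369] [0.0574 0.0547] 58.52836227416992 58.125381691275955
486 [ 0.6089 -0.2371  0.0507] [ 0.6084 -0.2366] [0.013  0.0469] 58.40605926513672 148.2371739968976
 tool shift/0.04: [ 0.053 -0.291  4.284] turn/6deg: [0.009 0.025 0.093] pos [ 0.5996 -0.2439  0.2024] yaw [ 1.7995e+02  1.5000e-01 -3.1440e+01] t 2.23
```

View pics/w1.png

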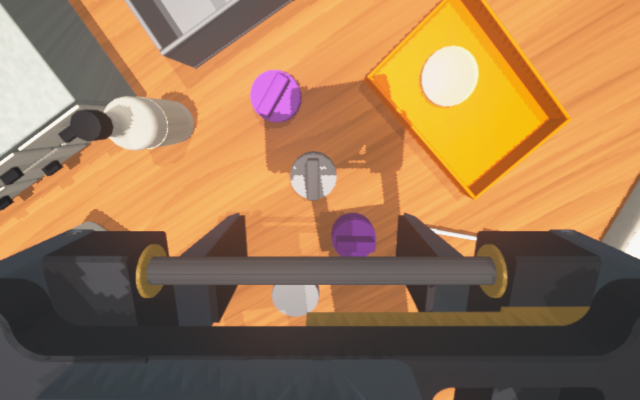

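The wrist view shows the cap at (313,176) with its wing lined up with the tool x axis. The two views agree, so I'll take the centre as (0.6085, -0.2367).

Run:
```python
from h import *
go([.6085,-.2367,.032],-31.8)
```

```text
tool shift/0.04: [ 0.107 -0.274  4.259] turn/6deg: [0.009 0.025 0.06 ] pos [ 0.5996 -0.2439  0.2024] yaw [ 1.7995e+02  1.5000e-01 -3.1440e+01] t 2.23
```

{"api": "step_arm", "payload": {"rows": [[0.1,-0.28,0.5,0,0,0.06],[0,0,0.8,0,0,0],[0,0,0.8,0,0,0],[0,0,0.6,0,0,0],[0,0,0.5,0,0,0],[0,0,0.4,0,0,0],[0,0,0.3,0,0,0],[0,0,0,0,0,0],[0,0,0,0,0,0]]}}

```text
time: 2.98
position: [0.6087, -0.2375, 0.0483]
ee_rot: [3.141, -0.0, -0.557]
contact_force: [0.6, 0.3, -0.7]
grip_width: 1.003
grip_force: 0.0
```

Run:
```python
from h import *
go([.6085,-.2367,.032],-31.8)
```

```text
tool shift/0.04: [-0.015 -0.014  0.407] turn/6deg: [ 0.002 -0.003 -0.019] pos [ 0.6087 -0.2375  0.0483] yaw [ 1.7999e+02 -2.0000e-02 -3.1910e+01] t 2.98
```

{"api": "step_arm", "payload": {"rows": [[0,0,0.2,0,0,0],[0,0,0.2,0,0,0],[0,0,0,0,0,0]]}}

```text
time: 3.23
position: [0.6083, -0.2367, 0.0307]
ee_rot: [3.141, 0.002, -0.556]
contact_force: [0.3, 0.5, -0.3]
grip_width: 1.001
grip_force: 0.0
```

{"api": "step_arm", "payload": {"rows": [[0,0,0,0,0,0],[0,0,0,0,0,0],[0,0,0,0,0,0],[0,0,0,0,0,0],[0,0,0,0,0,0],[0,0,0,0,0,0],[0,0,0,0,0,0],[0,0,0,0,0,0],[0,0,0,0,0,0],[0,0,0,0,0,0]], "fingers": 0}}

```text
time: 4.07
position: [0.6091, -0.2369, 0.0317]
ee_rot: [3.142, -0.0, -0.556]
contact_force: [0.2, -0.2, 0.9]
grip_width: 0.301
grip_force: 0.0
```

{"api": "step_arm", "payload": {"rows": [[0,0,0,0,0,0],[0,0,0,0,0,0],[0,0,0,0,0,0],[0,0,0,0,0,0],[0,0,0,0,0,0]]}}

```text
time: 4.48
position: [0.6091, -0.2369, 0.0317]
ee_rot: [3.142, -0.0, -0.556]
contact_force: [0.2, -0.2, 0.1]
grip_width: 0.004
grip_force: 0.0
```

{"api": "step_arm", "payload": {"rows": [[0,0,-0.3,0,0,0],[0,0,-0.7,0,0,0],[0,0,-1,0,0,0],[0,0,-1,0,0,0],[0,0,-1,0,0,0],[0,0,-1,0,0,0],[0,0,-0.5,0,0,0]]}}

```text
time: 5.07
position: [0.6107, -0.2375, 0.259]
ee_rot: [-3.14, -0.01, -0.556]
contact_force: [0.6, -0.3, 0.2]
grip_width: 0.008
grip_force: 0.0
```

Run:
```python
from h import *
s=ctrl.read_state();print(s["grip_width"],s["grip_force"])
go([.553,.0868,.26],-32)
```

```text
0.007579650686572571 0.0
 tool shift/0.04: [-5.504 -6.124 -0.068] turn/6deg: [-0.016 -0.095  0.022] pos [ 0.6107 -0.2375  0.259 ] yaw [-179.91   -0.57  -31.87] t 5.07
```

The fingers closed on nothing. I'll look at the cap before trying again.

Run:
```python
from h import *
s=ctrl.read_state();p,d=read_camera("wrist");cv2.imwrite("pics/w2.png",p)
C=cloud("wrist",d,s).reshape(-1,3);C=C[np.hypot(C[:,0]-.607,C[:,1]+.235)<.045]
for lo,hi in [(.02,.035),(.045,.06)]:
    Q=C[(C[:,2]>lo)&(C[:,2]<hi)]
    if len(Q)<5: print(lo,len(Q)); continue
    c,w,a=cv2.minAreaRect(Q[:,:2].astype(np.float32))
    print(len(Q),Q.mean(0).round(4),np.round(c,4),np.round(w,4),a)
```

```text
908 [ 0.6097 -0.2378  0.0287] [ 0.6091 -0.237 ] [0.0559 0.0556] 59.0349235534668
348 [ 0.6088 -0.2368  0.0507] [ 0.6084 -0.2365] [0.0124 0.047 ] 58.1645393371582
```

View pics/w2.png

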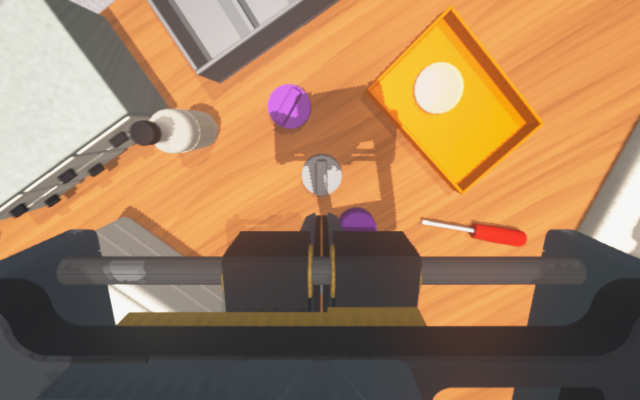

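The cap hasn't moved: it's at (321,176), upright, and the fingers are shut at (321,225). I'll check where the fingertips really are in the tool frame.

Run:
```python
from h import *
s=ctrl.read_state();m=camera_model("wrist");print(m["fovy"],m["cx"],m["cy"],np.round(m["distortion"],3),np.round(m["tool_from_camera"],3)[:3].tolist())
p,d=read_camera("wrist");C=cloud("wrist",d,s);T=pose(s)
for v in range(205,260,6):
    q=(C[v,321]-T[:3,3])@T[:3,:3]; print(v,d[v,321].round(4),q.round(4),C[v,321].round(3))
sp,sd=read_camera("scene");cv2.imwrite("pics/s2.png",cv2.resize(sp[80:300,90:380],None,fx=2.6,fy=2.6))
C=cloud("scene",sd);np.save("pics/s2.npy",sd)
q=C.reshape(-1,3);m=(np.hypot(q[:,0]-.61,q[:,1]+.237)<.06)&(q[:,2]>.08)
print("scene: lowest pts of gripper",np.sort(q[m][:,2])[:400:40].round(3)); b=q[m][np.argsort(q[m][:,2])[:60]];print(b.mean(0),b.std(0))
m=(np.hypot(q[:,0]-.61,q[:,1]+.237)<.04)&(q[:,2]<.08)&(q[:,2]>.04);print("scene wing",q[m].mean(0),q[m][:,2].max())
```

```text
67.23734258418355 321.107527930218 197.54759369576055 [-0.006  0.     0.     0.     0.   ] [[-0.001, -0.967, -0.256, 0.073], [1.0, -0.001, 0.001, -0.0], [-0.001, -0.256, 0.967, -0.192]]
205 0.471 [-0.0585  0.      0.2607] [ 0.566 -0.209  0.   ]
211 0.4741 [-0.0685  0.      0.2612] [ 0.557 -0.203 -0.   ]
217 0.475 [-0.078   0.      0.2597] [ 0.549 -0.198  0.001]
223 0.4779 [-0.0881  0.      0.26  ] [ 0.541 -0.193  0.   ]
229 0.478 [-0.0974  0.      0.2577] [ 0.533 -0.188  0.003]
235 0.4836 [-0.1087  0.      0.2605] [ 0.523 -0.182 -0.   ]
241 0.4845 [-0.1183 -0.      0.2588] [ 0.515 -0.177  0.001]
247 0.4865 [-0.1285 -0.      0.2582] [ 0.506 -0.172  0.002]
253 0.4918 [-0.1402 -0.      0.2606] [ 0.497 -0.165 -0.001]
259 0.0842 [ 0.035  -0.0002 -0.1147] [ 0.64  -0.256  0.377]
scene: lowest pts of gripper [0.279 0.288 0.294 0.3   0.306 0.312 0.317 0.322 0.328 0.333]
[ 0.62259757 -0.23831277  0.2857624 ] [0.00706682 0.00967749 0.00326994]
scene wing [ 0.61343067 -0.23335167  0.04867357] 0.05349051309303854
```

View pics/s2.png

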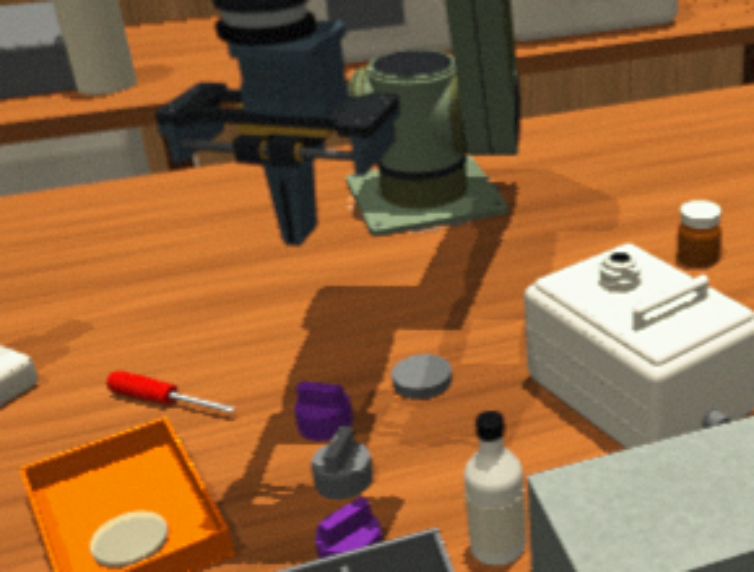

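The scene view shows the shut fingertips about 20 mm above the reported TCP. I'll take a settled reading to confirm it.

Run:
```python
from h import *
s=ctrl.read_state();print(s["time"],s["position"],s["ee_rot"],ctrl.grasp_offset)
q=cloud("scene",np.load("pics/s2.npy")).reshape(-1,3)
m=(np.hypot(q[:,0]-.61,q[:,1]+.237)<.06)&(q[:,2]>.08)
b=q[m];b=b[b[:,2]<.30];print(len(b),b[:,2].min(),b[:,:2].min(0),b[:,:2].max(0))
```

```text
5.2167 [ 0.60994654 -0.23719647  0.25505371] [-3.14067654 -0.00583141 -0.55623669] 0.0188
120 0.27888783483913177 [ 0.60341532 -0.25533541] [ 0.63445967 -0.21844419]
```

The real tips end about 22 mm short of the reported TCP, so the fingers closed just above the wing. I'll go down again about 20 mm lower.

{"api": "step_arm", "payload": {"rows": [[0,0,0.5,0,0,0],[0,0,0.5,0,0,0],[0,0,0.5,0,0,0],[0,0,0.5,0,0,0],[0,0,0.5,0,0,0],[0,0,0.5,0,0,0],[0,0,0.5,0,0,0],[0,0,0.5,0,0,0],[0,0,0.5,0,0,0],[0,0,0.5,0,0,0]], "fingers": 0.5}}

```text
time: 6.05
position: [0.6076, -0.2362, 0.0491]
ee_rot: [3.141, 0.004, -0.556]
contact_force: [0.5, 0.4, -1.3]
grip_width: 0.501
grip_force: 0.0
```

{"api": "step_arm", "payload": {"rows": [[0,0,0.3,0,0,0],[0,0,0.2,0,0,0],[0,0,0,0,0,0],[0,0,0,0,0,0]]}}

```text
time: 6.38
position: [0.6091, -0.2369, 0.0316]
ee_rot: [3.141, 0.0, -0.556]
contact_force: [-0.1, -0.6, 0.7]
grip_width: 0.503
grip_force: 0.0
```

Run:
```python
from h import *
go([.6085,-.2367,.0125],-31.8)
```

```text
tool shift/0.04: [-0.016  0.004  0.477] turn/6deg: [ 0.001  0.003 -0.011] pos [ 0.6091 -0.2369  0.0316] yaw [ 1.7999e+02  2.0000e-02 -3.1870e+01] t 6.38
```

{"api": "step_arm", "payload": {"rows": [[0,0,0.15,0,0,0],[0,0,0.15,0,0,0],[0,0,0.1,0,0,0],[0,0,0.06,0,0,0],[0,0,0,0,0,0],[0,0,0,0,0,0]]}}

```text
time: 6.88
position: [0.6091, -0.2369, 0.0132]
ee_rot: [3.141, 0.0, -0.556]
contact_force: [-0.8, -0.1, 0.0]
grip_width: 0.501
grip_force: 0.0
```

{"api": "step_arm", "payload": {"rows": [[0,0,0,0,0,0],[0,0,0,0,0,0],[0,0,0,0,0,0],[0,0,0,0,0,0],[0,0,0,0,0,0],[0,0,0,0,0,0],[0,0,0,0,0,0],[0,0,0,0,0,0]], "fingers": 0}}

```text
time: 7.55
position: [0.6092, -0.2369, 0.0134]
ee_rot: [-3.142, -0.0, -0.556]
contact_force: [-0.4, 0.4, 0.5]
grip_width: 0.154
grip_force: 30.0
```

Now it's gripped: the opening of 0.154 matches the 14 mm wing. I'll lift it and carry it over.

{"api": "step_arm", "payload": {"rows": [[0,0,-0.2,0,0,0],[0,0,-0.5,0,0,0],[0,0,-0.8,0,0,0],[0,0,-0.8,0,0,0],[0,0,-0.8,0,0,0],[0,0,-0.8,0,0,0],[0,0,-0.8,0,0,0],[0,0,-0.5,0,0,0],[0,0,-0.2,0,0,0],[0,0,0,0,0,0]]}}

```text
time: 8.38
position: [0.61, -0.2372, 0.2319]
ee_rot: [-3.141, -0.005, -0.556]
contact_force: [-0.3, -0.5, -0.4]
grip_width: 0.156
grip_force: 30.0
```

Run:
```python
from h import *
s=ctrl.read_state();print(s["grip_width"],s["contact_force"],s["joint_pos"])
go([.553,.0868,.23],-32);go([.553,.0868,.23],20)
```

```text
0.15580979177717616 [-0.33459022 -0.48861739 -0.43159618] [-3.88428078e-01  4.26731129e-01  1.30318220e+00 -4.75866981e-05
  1.40679946e+00  1.73859714e+00]
 tool shift/0.04: [-5.488 -6.127  0.026] turn/6deg: [-0.007 -0.046  0.022] pos [ 0.61   -0.2372  0.2319] yaw [-179.96   -0.28  -31.87] t 8.38
 tool shift/0.04: [-5.488 -6.127  0.026] turn/6deg: [ 0.014 -0.046 -8.645] pos [ 0.61   -0.2372  0.2319] yaw [-179.96   -0.28  -31.87] t 8.38
```

{"api": "step_arm", "payload": {"rows": [[-0.4,-0.5,0,0,0,0],[-0.7,-0.8,0,0,0,0],[-0.7,-0.8,0,0,0,0],[-0.7,-0.8,0,0,0,0],[-0.7,-0.8,0,0,0,0],[-0.7,-0.8,0,0,0,0],[-0.7,-0.8,0,0,0,0],[-0.5,-0.5,0,0,0,0],[-0.3,-0.3,0,0,0,0],[-0.1,-0.1,0,0,0,0]]}}

```text
time: 9.22
position: [0.5521, 0.0875, 0.2271]
ee_rot: [3.139, 0.004, -0.553]
contact_force: [0.6, 0.7, -0.4]
grip_width: 0.154
grip_force: 30.0
```

{"api": "step_arm", "payload": {"rows": [[0,0,0,0,0,-0.7],[0,0,0,0,0,-1],[0,0,0,0,0,-1],[0,0,0,0,0,-1],[0,0,0,0,0,-1],[0,0,0,0,0,-1],[0,0,0,0,0,-1],[0,0,0,0,0,-1],[0,0,0,0,0,-0.9],[0,0,0,0,0,0]]}}

```text
time: 10.05
position: [0.5536, 0.0837, 0.2277]
ee_rot: [-3.142, 0.003, 0.345]
contact_force: [0.7, -0.3, -1.2]
grip_width: 0.149
grip_force: 30.0
```

Run:
```python
from h import *
s=ctrl.read_state();print(s["grip_width"],s["contact_force"],s["joint_pos"])
go([.553,.0868,.23],20)
s=ctrl.read_state();p,d=read_camera("wrist");cv2.imwrite("pics/w3.png",p);np.save("pics/w3.npy",d)
q=cloud("wrist",d,s).reshape(-1,3)
m=(np.hypot(q[:,0]-.553,q[:,1]-.087)<.06)&(q[:,2]>.14)&(q[:,2]<.26);print(m.sum(),np.histogram(q[m][:,2],12))
```

```text
0.14898961871059985 [ 0.67993548 -0.3080718  -1.15407991] [ 1.29888380e-01  2.77875566e-01  1.53786882e+00 -6.51574326e-04
  1.32877413e+00  1.35604298e+00]
 tool shift/0.04: [ 0.013 -0.078 -0.058] turn/6deg: [-0.     0.029 -0.041] pos [0.5536 0.0837 0.2277] yaw [-1.800e+02  1.700e-01  1.976e+01] t 10.05
2674 (array([ 143,  419,   40,    0,    0,    0,    0,   91,  233,  378, 1106,
        264]), array([0.14005582, 0.15004839, 0.16004096, 0.17003353, 0.18002609,
       0.19001866, 0.20001123, 0.21000379, 0.21999636, 0.22998893,
       0.23998149, 0.24997406, 0.25996663]))
```

View pics/w3.png

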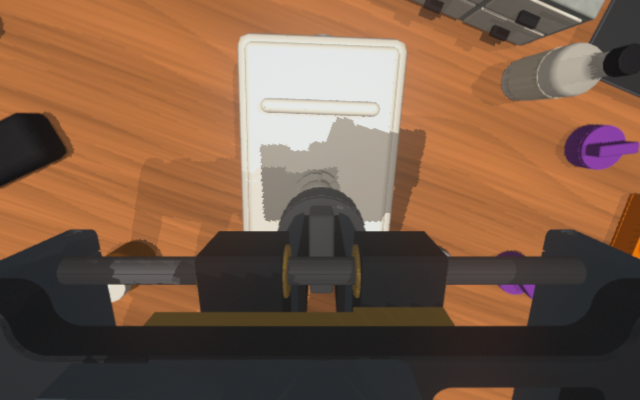

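The cap is held, but it hides the neck. I'll back off along tool -x so the wrist camera sees the neck directly.

{"api": "step_arm", "payload": {"rows": [[-0.7,0,0,0,0,0],[-0.8,0,0,0,0,0],[-0.6,0,0,0,0,0],[0,0,0,0,0,0],[0,0,0,0,0,0]]}}

```text
time: 10.52
position: [0.4744, 0.0558, 0.2292]
ee_rot: [3.141, -0.0, 0.341]
contact_force: [0.2, 0.2, -1.1]
grip_width: 0.15
grip_force: 30.0
```

Run:
```python
from h import *
s=ctrl.read_state();p,d=read_camera("wrist");cv2.imwrite("pics/w4.png",p);np.save("pics/w4.npy",d)
C=cloud("wrist",d,s);q=C.reshape(-1,3);T=pose(s);t=(q-T[:3,3])@T[:3,:3]
m=(np.hypot(q[:,0]-.553,q[:,1]-.087)<.035)&(q[:,2]>.155)&(q[:,2]<.165);Q=q[m]
print("rim",m.sum(),Q.mean(0).round(4),[np.round(x,4) for x in cv2.minEnclosingCircle(Q[:,:2].astype(np.float32))],Q[:,:2].min(0),Q[:,:2].max(0))
for lo,hi in [(.142,.149),(.149,.155)]:
    mm=(np.hypot(q[:,0]-.553,q[:,1]-.087)<.035)&(q[:,2]>lo)&(q[:,2]<hi);Q=q[mm];print(lo,len(Q),[np.round(x,4) for x in cv2.minEnclosingCircle(Q[:,:2].astype(np.float32))] if len(Q) else 0)
tk=q[(q[:,2]>.122)&(q[:,2]<.138)&(np.hypot(q[:,0]-.587,q[:,1]-.097)<.16)];print("tank",[np.round(x,4) for x in cv2.minAreaRect(tk[:,:2].astype(np.float32))])
# held cap skirt top, tool frame
k=(np.abs(t[:,0])<.05)&(np.abs(t[:,1])<.035)&(t[:,2]<-.009)&(t[:,2]>-.020);K2=t[k]
print("cap",k.sum(),np.percentile(K2[:,2],[10,50,90]).round(4),"y",K2[:,1].min().round(4),K2[:,1].max().round(4),"x",K2[:,0].min().round(4),K2[:,0].max().round(4))
E=K2[np.hypot(K2[:,0],K2[:,1])>.024]
from scipy.optimize import least_squares
bins=np.round(np.degrees(np.arctan2(K2[:,1],K2[:,0]))/6);O=np.array([K2[bins==b][np.argmax(np.hypot(K2[bins==b][:,0],K2[bins==b][:,1]))] for b in np.unique(bins) if (bins==b).sum()>3 and abs(b)<14])
print(len(O),least_squares(lambda c:np.hypot(O[:,0]-c[0],O[:,1]-c[1])-.0285,[0,0],loss='soft_l1',f_scale=.001).x.round(4))
go([.553,.0868,.23],20)
cv2.imwrite("pics/w4c.png",cv2.resize(p[100:230,230:410],None,fx=4,fy=4,interpolation=cv2.INTER_CUBIC))
```

```text
rim 1379 [0.5544 0.0869 0.1602] [array([0.5543, 0.0867]), np.float64(0.0225)] [0.53772209 0.06567387] [0.57622262 0.10344535]
0.142 188 [array([0.5542, 0.0868]), np.float64(0.0228)]
0.149 673 [array([0.5543, 0.087 ]), np.float64(0.0228)]
tank [array([0.5634, 0.0904]), array([0.1557, 0.1452]), np.float64(18.6102)]
cap 1262 [-0.0165 -0.0155 -0.0115] y -0.0266 0.0289 x 0.0042 0.0272
27 [-0.0013  0.0011]
 tool shift/0.04: [ 2.085 -0.07  -0.017] turn/6deg: [ 0.003 -0.008 -0.066] pos [0.4754 0.0562 0.2292] yaw [ 1.7998e+02 -5.0000e-02  1.9610e+01] t 10.57
```

View pics/w4c.png

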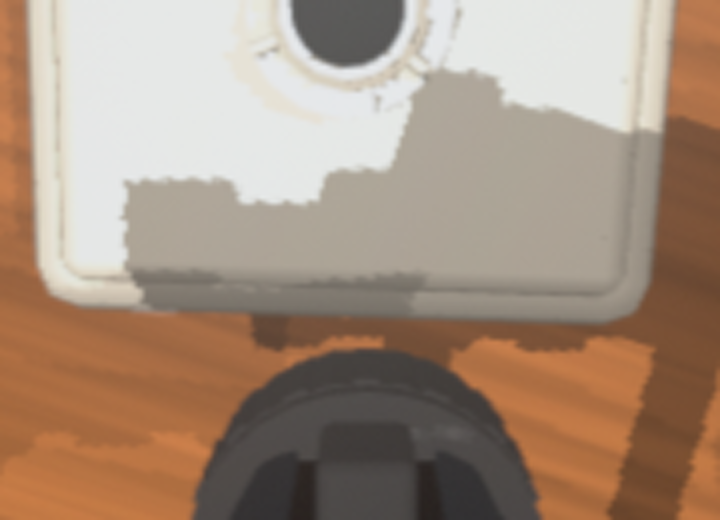

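The crop shows the neck at about (348,10) and the held cap at the bottom. The wrist estimate puts the neck at (0.5543, 0.0867), and the cap sits about 1 mm to tool -x of the TCP. I'll go above the neck.

Run:
```python
from h import *
go([.5549,.0870,.195],20)
```

```text
tool shift/0.04: [ 2.13  -0.06   0.858] turn/6deg: [ 0.003 -0.008 -0.066] pos [0.4754 0.0562 0.2292] yaw [ 1.7998e+02 -5.0000e-02  1.9610e+01] t 10.57
```

{"api": "step_arm", "payload": {"rows": [[0.5,-0.06,0,0,0,0],[0.7,0,0,0,0,0],[0.6,0,0,0,0,0],[0.33,0,0.2,0,0,0],[0,0,0.4,0,0,0],[0,0,0.26,0,0,0],[0,0,0,0,0,0],[0,0,0,0,0,0],[0,0,0,0,0,0]]}}

```text
time: 11.32
position: [0.5548, 0.0875, 0.1953]
ee_rot: [3.141, -0.001, 0.344]
contact_force: [-0.7, -0.1, -0.3]
grip_width: 0.151
grip_force: 30.0
```

Run:
```python
from h import *
go([.5549,.0870,.172],20)
```

```text
tool shift/0.04: [-0.002  0.012  0.584] turn/6deg: [ 0.003 -0.008 -0.049] pos [0.5548 0.0875 0.1953] yaw [ 1.7998e+02 -5.0000e-02  1.9710e+01] t 11.32
```

{"api": "step_arm", "payload": {"rows": [[0,0.01,0.2,0,0,0],[0,0,0.2,0,0,0],[0,0,0.1,0,0,0],[0,0,0.08,0,0,0],[0,0,0,0,0,0]]}}

```text
time: 11.73
position: [0.5539, 0.087, 0.1707]
ee_rot: [-3.141, 0.002, 0.344]
contact_force: [0.6, 0.4, -1.0]
grip_width: 0.15
grip_force: 30.0
```

{"api": "step_arm", "payload": {"rows": [[0,0,0.05,0,0,0],[0,0,0.05,0,0,0],[0,0,0,0,0,0]]}}

```text
time: 11.98
position: [0.5546, 0.0872, 0.1675]
ee_rot: [3.142, -0.0, 0.344]
contact_force: [0.6, 0.7, -0.1]
grip_width: 0.151
grip_force: 30.0
```

{"api": "step_arm", "payload": {"rows": [[0,0,0.05,0,0,0],[0,0,0,0,0,0],[0,0,0,0,0,0]]}}

```text
time: 12.23
position: [0.5549, 0.0872, 0.1669]
ee_rot: [3.141, -0.002, 0.344]
contact_force: [-1.4, -0.2, 5.5]
grip_width: 0.147
grip_force: 30.0
```

{"api": "step_arm", "payload": {"rows": [[0,0,0.05,0,0,0],[0,0,0,0,0,0],[0,0,0,0,0,0]]}}

```text
time: 12.48
position: [0.5551, 0.0874, 0.1665]
ee_rot: [3.141, -0.003, 0.345]
contact_force: [-4.3, 0.3, 11.8]
grip_width: 0.152
grip_force: 30.0
```

{"api": "step_arm", "payload": {"rows": [[0,0,0.03,0,0,0],[0,0,0,0,0,0],[0,0,0,0,0,0]]}}

```text
time: 12.73
position: [0.5551, 0.0874, 0.1662]
ee_rot: [3.141, -0.004, 0.345]
contact_force: [-4.9, -0.1, 16.1]
grip_width: 0.152
grip_force: 30.0
```

Contact comes at about 18.7 mm above the rim, so the pins are probably on the stops. I'll ease the force and turn anticlockwise.

{"api": "step_arm", "payload": {"rows": [[0,0,-0.07,0,0,0],[0,0,0,0,0,-0.5],[0,0,0,0,0,-0.5],[0,0,0,0,0,-0.5],[0,0,0,0,0,0]]}}

```text
time: 13.15
position: [0.5546, 0.0872, 0.1652]
ee_rot: [3.141, -0.0, 0.502]
contact_force: [-0.8, 0.8, -1.2]
grip_width: 0.151
grip_force: 30.0
```

{"api": "step_arm", "payload": {"rows": [[0,0,0,0,0,-0.5],[0,0,0,0,0,-0.5],[0,0,0,0,0,-0.5],[0,0,0,0,0,0]]}}

```text
time: 13.48
position: [0.555, 0.0872, 0.1653]
ee_rot: [3.141, -0.001, 0.658]
contact_force: [0.0, 0.4, -0.3]
grip_width: 0.149
grip_force: 30.0
```

It came off the stops at once. Next I'll press down on the crests.

{"api": "step_arm", "payload": {"rows": [[0,0,0.05,0,0,0],[0,0,0,0,0,0],[0,0,0,0,0,0]]}}

```text
time: 13.73
position: [0.555, 0.0873, 0.1637]
ee_rot: [3.141, -0.001, 0.657]
contact_force: [0.3, 0.9, 2.8]
grip_width: 0.152
grip_force: 30.0
```

{"api": "step_arm", "payload": {"rows": [[0,0,0.05,0,0,0],[0,0,0,0,0,0],[0,0,0,0,0,0]]}}

```text
time: 13.98
position: [0.5551, 0.0873, 0.1635]
ee_rot: [3.14, -0.002, 0.658]
contact_force: [-2.5, 0.5, 12.3]
grip_width: 0.156
grip_force: 30.0
```

That's the crest, at TCP z 0.1637 as predicted. I'll ease to about 6 N and keep turning anticlockwise.

{"api": "step_arm", "payload": {"rows": [[0,0,-0.03,0,0,0],[0,0,0,0,0,-0.5],[0,0,0,0,0,-0.5],[0,0,0,0,0,-0.5],[0,0,0,0,0,-0.5],[0,0,0,0,0,0]]}}

```text
time: 14.48
position: [0.5555, 0.0877, 0.1636]
ee_rot: [3.14, -0.003, 0.869]
contact_force: [0.4, 1.2, 6.5]
grip_width: 0.154
grip_force: 30.0
```

{"api": "step_arm", "payload": {"rows": [[0,0,0,0,0,-0.5],[0,0,0,0,0,-0.5],[0,0,0,0,0,-0.5],[0,0,0,0,0,-0.5],[0,0,0,0,0,0]]}}

```text
time: 14.9
position: [0.5553, 0.088, 0.1636]
ee_rot: [3.14, -0.003, 1.078]
contact_force: [-0.6, 2.4, 6.8]
grip_width: 0.15
grip_force: 30.0
```

{"api": "step_arm", "payload": {"rows": [[0,0,0,0,0,-0.5],[0,0,0,0,0,-0.5],[0,0,0,0,0,-0.5],[0,0,0,0,0,-0.5],[0,0,0,0,0,0]]}}

```text
time: 15.32
position: [0.5551, 0.0883, 0.1636]
ee_rot: [3.14, -0.003, 1.288]
contact_force: [-0.2, 2.7, 6.5]
grip_width: 0.149
grip_force: 30.0
```

{"api": "step_arm", "payload": {"rows": [[0,0,0,0,0,-0.5],[0,0,0,0,0,-0.5],[0,0,0,0,0,-0.5],[0,0,0,0,0,0]]}}

```text
time: 15.65
position: [0.5548, 0.0886, 0.1636]
ee_rot: [3.14, -0.003, 1.444]
contact_force: [-0.8, 3.1, 6.9]
grip_width: 0.15
grip_force: 30.0
```

{"api": "step_arm", "payload": {"rows": [[0,0,0,0,0,-0.5],[0,0,0,0,0,-0.5],[0,0,0,0,0,-0.5],[0,0,0,0,0,0]]}}

```text
time: 15.98
position: [0.5547, 0.0889, 0.1634]
ee_rot: [3.14, -0.003, 1.601]
contact_force: [-0.5, 3.7, 6.9]
grip_width: 0.152
grip_force: 30.0
```

{"api": "step_arm", "payload": {"rows": [[0.03,0,0,0,0,0],[0,0,0,0,0,-0.5],[0,0,0,0,0,-0.5],[0,0,0,0,0,0]]}}

```text
time: 16.32
position: [0.5547, 0.0896, 0.1633]
ee_rot: [3.14, -0.002, 1.706]
contact_force: [-0.8, 3.1, 5.5]
grip_width: 0.153
grip_force: 30.0
```

{"api": "step_arm", "payload": {"rows": [[0,0,0,0,0,-0.5],[0,0,0,0,0,-0.5],[0,0,0,0,0,0]]}}

```text
time: 16.57
position: [0.5538, 0.089, 0.1622]
ee_rot: [-3.14, -0.001, 1.81]
contact_force: [-1.6, 3.1, 1.6]
grip_width: 0.154
grip_force: 30.0
```

{"api": "step_arm", "payload": {"rows": [[0,0,0,0,0,-0.5],[0,0,0,0,0,-0.5],[0,0,0,0,0,0]]}}

```text
time: 16.82
position: [0.5538, 0.089, 0.1619]
ee_rot: [-3.14, -0.002, 1.914]
contact_force: [-0.7, 3.8, -0.5]
grip_width: 0.151
grip_force: 30.0
```

The force dropped away at a yaw of about 105°, so the gap is reached. I'll press down into it.

{"api": "step_arm", "payload": {"rows": [[0,0,0.08,0,0,-0.4],[0,0,0,0,0,0],[0,0,0,0,0,0]]}}

```text
time: 17.07
position: [0.5535, 0.0889, 0.1586]
ee_rot: [-3.14, -0.002, 1.954]
contact_force: [-1.2, 4.5, -1.4]
grip_width: 0.153
grip_force: 30.0
```

{"api": "step_arm", "payload": {"rows": [[0,0,0.06,0,0,0],[0,0,0,0,0,0],[0,0,0,0,0,0]]}}

```text
time: 17.32
position: [0.5537, 0.0889, 0.1564]
ee_rot: [-3.14, -0.002, 1.955]
contact_force: [-2.1, 4.8, -0.1]
grip_width: 0.147
grip_force: 30.0
```

{"api": "step_arm", "payload": {"rows": [[0,0,0.06,0,0,0],[0,0,0,0,0,0],[0,0,0,0,0,0]]}}

```text
time: 17.57
position: [0.5537, 0.0889, 0.1543]
ee_rot: [-3.14, -0.002, 1.955]
contact_force: [-3.0, 5.0, 0.6]
grip_width: 0.151
grip_force: 30.0
```

{"api": "step_arm", "payload": {"rows": [[0.04,0,0.05,0,0,0],[0,0,0,0,0,0],[0,0,0,0,0,0]]}}

```text
time: 17.82
position: [0.5538, 0.0891, 0.154]
ee_rot: [3.141, 0.002, 1.956]
contact_force: [-5.1, 0.9, 7.4]
grip_width: 0.15
grip_force: 30.0
```

The pins are on the floor of the gap, with TCP z at 0.154. Now I'll screw clockwise, lowering about 1 mm per 10°.

{"api": "step_arm", "payload": {"rows": [[0,-0.03,0,0,0,0.5],[0,0,0,0,0,0.5],[0,0,0,0,0,0.5],[0,0,0.01,0,0,0.5],[0,0,0,0,0,0]]}}

```text
time: 18.23
position: [0.5537, 0.0889, 0.154]
ee_rot: [3.139, 0.001, 1.744]
contact_force: [-2.9, 1.5, 8.8]
grip_width: 0.152
grip_force: 30.0
```

{"api": "step_arm", "payload": {"rows": [[0,0,0.01,0,0,0.5],[0,0,0.01,0,0,0.5],[0,0,0.01,0,0,0.5],[0,0,0.01,0,0,0.5],[0,0,0,0,0,0]]}}

```text
time: 18.65
position: [0.5542, 0.089, 0.1531]
ee_rot: [3.137, 0.0, 1.535]
contact_force: [-3.0, 1.7, 12.1]
grip_width: 0.152
grip_force: 30.0
```

```bash
python3 -c "
from h import *
s=ctrl.read_state();print(s['wrist_torque'],s['joint_pos'][5])"
```

```text
[ 0.35040383  0.68104737 -0.11348262] 0.1758949028778469
```

{"api": "step_arm", "payload": {"rows": [[0,0,0.006,0,0,0.5],[0,0,0.006,0,0,0.5],[0,0,0.006,0,0,0.5],[0,0,0.006,0,0,0.5],[0,0,0,0,0,0]]}}

```text
time: 19.07
position: [0.5546, 0.0888, 0.1521]
ee_rot: [3.136, -0.0, 1.326]
contact_force: [-0.8, 1.7, 10.3]
grip_width: 0.149
grip_force: 30.0
```

{"api": "step_arm", "payload": {"rows": [[0,0,0.007,0,0,0.5],[0,0,0.007,0,0,0.5],[0,0,0.007,0,0,0.5],[0,0,0.007,0,0,0.5],[0,0,0,0,0,0]]}}

```text
time: 19.48
position: [0.5548, 0.0887, 0.1509]
ee_rot: [3.136, -0.001, 1.116]
contact_force: [0.1, 0.6, 9.5]
grip_width: 0.152
grip_force: 30.0
```

{"api": "step_arm", "payload": {"rows": [[0,0,0.007,0,0,0.5],[0,0,0.007,0,0,0.5],[0,0,0.007,0,0,0.5],[0,0,0.007,0,0,0.5],[0,0,0,0,0,0]]}}

```text
time: 19.9
position: [0.555, 0.0884, 0.1497]
ee_rot: [3.136, -0.003, 0.907]
contact_force: [-0.3, 1.2, 9.0]
grip_width: 0.152
grip_force: 30.0
```

```bash
python3 -c "
from h import *
s=ctrl.read_state();print(s['wrist_torque'],s['joint_pos'][5])"
```

```text
[ 0.10486445  0.23857732 -0.0646464 ] 0.8040633080341676
```

{"api": "step_arm", "payload": {"rows": [[0,0,0.007,0,0,0.5],[0,0,0.007,0,0,0.5],[0,0,0.007,0,0,0.5],[0,0,0,0,0,0]]}}

```text
time: 20.23
position: [0.555, 0.088, 0.1489]
ee_rot: [3.136, -0.003, 0.75]
contact_force: [-1.0, -1.6, 9.4]
grip_width: 0.151
grip_force: 30.0
```

{"api": "step_arm", "payload": {"rows": [[0,0,0.007,0,0,0.5],[0,0,0.005,0,0,0.5],[0,0,0,0,0,0]]}}

```text
time: 20.48
position: [0.5551, 0.0877, 0.1488]
ee_rot: [3.135, -0.003, 0.645]
contact_force: [-1.6, -1.6, 12.6]
grip_width: 0.155
grip_force: 30.0
```

```bash
python3 -c "
from h import *
s=ctrl.read_state();print(s['wrist_torque'],s['joint_pos'][5])"
```

```text
[-0.31810125  0.37523241  0.01041503] 1.0658260006507603
```

{"api": "step_arm", "payload": {"rows": [[0,0,0,0,0,0.5],[0,0,0,0,0,0.5],[0,0,0,0,0,0]]}}

```text
time: 20.73
position: [0.5552, 0.0877, 0.1489]
ee_rot: [3.136, -0.004, 0.541]
contact_force: [-2.5, -2.5, 12.0]
grip_width: 0.151
grip_force: 30.0
```

```bash
python3 -c "
from h import *
s=ctrl.read_state();print(s['wrist_torque'],s['joint_pos'][5],s['grip_width'])"
```

```text
[-0.36372964  0.35225987  0.01466046] 1.1705139048177648 0.15114079747474596
```

{"api": "step_arm", "payload": {"rows": [[0,0,0,0,0,0.5],[0,0,0,0,0,0.5],[0,0,0,0,0,0]]}}

```text
time: 20.98
position: [0.5551, 0.088, 0.1488]
ee_rot: [3.137, -0.005, 0.436]
contact_force: [-0.7, -0.2, 11.9]
grip_width: 0.152
grip_force: 30.0
```

Run:
```python
from h import *
s=ctrl.read_state();print(s['wrist_torque'],s['joint_pos'][5],s['grip_width'],s["joint_torque"][5])
p,d=read_camera("wrist");cv2.imwrite("pics/w5.png",p)
```

```text
[-0.1805154   0.46504147 -0.05292034] 1.2751944341708634 0.15248710408211083 0.23851054720580578
```

View pics/w5.png

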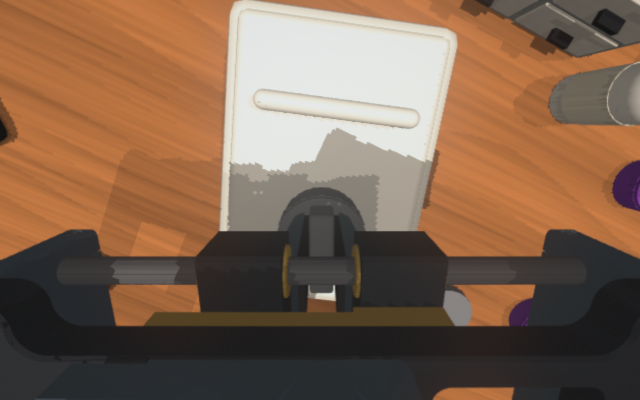

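The wing at (320,220) is still lined up with the tool, so the cap is turning with it, but it isn't stiff yet. I'll carry on.

{"api": "step_arm", "payload": {"rows": [[0,0,0,0,0,0.5],[0,0,0,0,0,0.5],[0,0,0,0,0,0]]}}

```text
time: 21.28
position: [0.5554, 0.0883, 0.1488]
ee_rot: [3.137, -0.006, 0.333]
contact_force: [0.1, 0.8, 9.5]
grip_width: 0.149
grip_force: 30.1
```

```bash
python3 -c "
from h import *
s=ctrl.read_state();print(s['wrist_torque'],s['joint_pos'][5],s['joint_torque'][5])"
```

```text
[0.07700827 0.31232226 0.5020208 ] 1.3781965241051244 0.8813228644430637
```

{"api": "step_arm", "payload": {"rows": [[0,0,0,0,0,0.5],[0,0,0,0,0,0.5],[0,0,0,0,0,0]]}}

```text
time: 21.53
position: [0.5555, 0.0883, 0.1487]
ee_rot: [3.137, -0.007, 0.231]
contact_force: [-0.4, 0.8, 10.7]
grip_width: 0.169
grip_force: 31.6
```

```bash
python3 -c "
from h import *
s=ctrl.read_state();print(s['wrist_torque'],s['joint_pos'][5],s['joint_torque'][5])"
```

```text
[0.05143339 0.16429666 1.10762694] 1.4815587676240307 1.4991103112697601
```

It went stiff at 1.1 N m, about 99° clockwise from the gap, with z at home depth. I'll let go and rise.

{"api": "step_arm", "payload": {"rows": [[0,0,-0.05,0,0,0],[0,0,0,0,0,0],[0,0,0,0,0,0],[0,0,0,0,0,0],[0,0,0,0,0,0],[0,0,0,0,0,0],[0,0,0,0,0,0]], "fingers": 0.6}}

```text
time: 22.12
position: [0.5527, 0.0892, 0.1476]
ee_rot: [3.141, 0.0, 0.229]
contact_force: [0.4, -0.5, 0.4]
grip_width: 0.595
grip_force: 0.0
```

{"api": "step_arm", "payload": {"rows": [[0,0,-0.2,0,0,0],[0,0,-0.4,0,0,0],[0,0,-0.5,0,0,0],[0,0,-0.5,0,0,0],[-0.6,0,-0.5,0,0,0],[-0.7,0,0,0,0,0],[-0.7,0,0,0,0,0],[0,0,0,0,0,0],[0,0,0,0,0,0]]}}

```text
time: 22.87
position: [0.4743, 0.071, 0.233]
ee_rot: [3.141, -0.002, 0.229]
contact_force: [1.0, 0.1, 0.6]
grip_width: 0.603
grip_force: 0.0
```

Run:
```python
from h import *
s=ctrl.read_state();p,d=read_camera("wrist");cv2.imwrite("pics/w6.png",p)
q=cloud("wrist",d,s).reshape(-1,3);q=q[(np.hypot(q[:,0]-.5543,q[:,1]-.0867)<.034)]
for lo,hi in [(.155,.172),(.178,.2)]:
    Q=q[(q[:,2]>lo)&(q[:,2]<hi)];c,w,a=cv2.minAreaRect(Q[:,:2].astype(np.float32));print(len(Q),np.median(Q,0).round(4),Q[:,2].std().round(4),np.round(c,4),np.round(w,4),a)
print(s["position"],s["grip_width"],s["contact_force"])
```

```text
2626 [0.5541 0.0867 0.1644] 0.0009 [0.5537 0.0867] [0.0573 0.0574] 28.240917205810547
1181 [0.5546 0.0868 0.1862] 0.0008 [0.5539 0.0866] [0.048 0.014] 18.509258270263672
[0.47426851 0.07102742 0.23304376] 0.6028492628072464 [0.95884723 0.11121097 0.57710782]
```

View pics/w6.png

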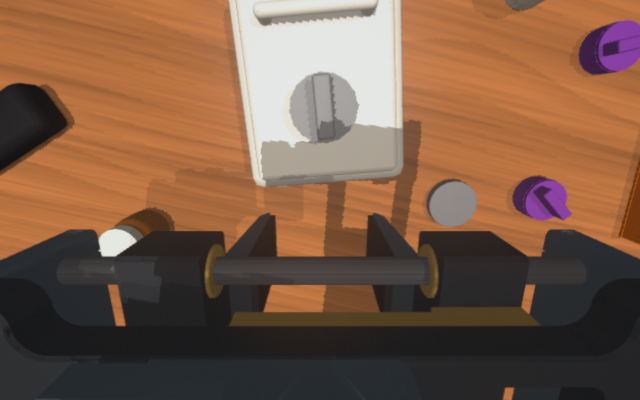

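The picture shows the cap upright and centred on the neck at (323,107). The skirt top is at 0.1644 m against 0.164 m for fully home, the gripper is clear, and nothing else in view has moved. I'll hand it in.

```bash
python3 -c "
from bench import ctrl
print(ctrl.job_done())"
```

```text
the job is handed in; nothing more can be done
None
```

The tank's cap is screwed fully home and released, and the job is handed in at about 23 s; the first grasp missed, closing just above the wing, but the cap did not move and the second grasp held.

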